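# Snap a sprung side stand out over centre and pin it there

### The arm

A 6-joint arm with a two-finger parallel gripper is mounted at the origin on a cart in front of the work surface, level with it; the furniture and walls round the work are solid. World frame = base frame: x ahead of the robot, y to its left, z up, the work surface at z = 0. Lengths are in m, angles in rad, forces in N, time in s.
With the tool pointing down it reaches from about 0.375 to 0.975 m from the base axis. Payload 3.8 kg.
Tool frame: the origin (TCP) lies at the very end of the fingers, on their centre line; the grasp point (between the pads) lies 19 mm behind it; z points along the fingers, y is the direction in which the jaws open and shut (so a half turn about z gives the same grasp; the last joint's range is limited). The gripper opens to 85 mm and grips with 20 to 120 N. Pads are 22 mm wide; open, the fingers measure 114 mm over their backs; the gripper's body (76 mm by 85 mm) begins 54 mm behind the grasp point. The pads swing forward as they close: fully open they stand 13 mm farther back than shut.
Start: joints at [-1.264, 0.264, 1.604, -0, 1.274, -0.037], TCP at [0.228, -0.635, 0.231] pointing down, gripper open.
Joint ranges: [-2.63, 2.63], [-0.94, 2.18], [0.31, 2.57], [-1.31, 4.45], [0, 2.66], [-2.55, 2.55]. Speed limits (rad/s): [2.57, 2.57, 3.14, 3.14, 3.14, 3.14].

### API

Orientations are given as a rotation vector (axis times angle).
In Python, from workcell import status, read_camera, camera_info, order gives the robot as it stands.
- The arm moves only by the tool move_arm, never from a script. Its argument "deltas" is a list of rows, each a list of 3 entries, a list of its own where there are three numbers: the turn, a rotation vector about the world's x, y, z as a fraction of full scale, then the shift along the world's x, y, z as a fraction of full scale, then the closure, from -1 (fully open) to 1 (shut), so that 0 is half open. A call has 1 to 20 rows; each row is the pose to reach, as a shift and turn from the pose commanded when the call began; what a row does not reach only later rows make up. Full scale, the value 1, is 0.1 m for a shift and pi/2 rad for a turn. A row lasts 1/8 s, in which the tool goes at most 62.5 mm and 10.7 degrees, less where a joint would pass 70% of its speed; a pose out of reach is approached as far as the arm can. A call with a number of a shift or a turn outside -1 to 1 is refused whole. A call with a gripper value outside its range is refused whole. The fingers move at their own pace and stop on an object; "grip_force" is the grip in N (left out, the last holds). Time passes only in rows, so rows that repeat a pose let the fingers close. It gives the time, the measured TCP pose, the force and the opening at its end, in the units of the state.
- status.read_state(): the state, without advancing time (a new reading comes with each control period).
- read_camera(name): name is "scene" or "top"; returns (picture, depth): 420x560x3 uint8, red, green, blue; 420x560 float32, m along the optical axis (not along the pixel's ray), 0 where there is no reading.
- camera_info(name): a dict with "K" (3x3 intrinsics, pixels), "R" (3x3) and "t" (3): a world point X has camera coordinates R X + t. Camera axes: x right, y down, z forward; pixel columns grow to the right and rows downward; lengths in m; the calibration is good to about 2 mm. A picture is of the moment at which its call begins. camera_info takes no time and is no camera call.
- order.finish_job(): hands the job in, once; it reports no verdict.
The state is a dict: "time": time; "q": joint angles; "joint_vel": joint speeds; "joint_torque": joint torques, N m; "tool_pos": TCP position; "tcp_rot": TCP orientation; "wrist_force": force on the tool from outside, world axes, zero at the start; "torque": the same for the moment, N m; "width": opening from 0.0 (shut) to 1.0 (fully open).
Only numpy, scipy, OpenCV 4.12 (cv2) and the standard library are available. Lean on these libraries where they do the work, as an engineer would, in place of code of your own. Each camera call takes 0.05 s, during which the arm holds its last target. There are 200 camera calls.

### The job

The scooter side stand on its piece of frame rail has been put together again and is still folded. Swing its leg out past the over-centre point so that the spring snaps it onto its stop, let go of it, then draw the lock pin with the knurled grip out of its parking socket, put it down through the lock hole and press its collar firmly home on the bush, with about 20 N for a moment, and let go. Work by feel: never more than 40 N on the stand or the pin, and leave the other things where they are.

Things in the scene. Friction and masses are not known exactly. Their poses are not given: they have to be found in the camera images.
- stand_leg (a joint): Swing of the leg about its upright pivot, rad: 0 folded (leg along the stand's -y), 1.30 out on its stop. Grows clockwise seen from above. The spring drives it back to 0 below about 0.95 (dead centre) and on to 1.30 above it. It resists most near 0: about 4 to 8 N at the tang, falling to little at dead centre. The leg is a 14 mm bar 170 mm long whose top is 65 mm above the bench.
- tang (a point): Kick tang of the leg: an upright round dark peg, 12 mm thick, on the leg 110 mm from the pivot; it stands free from 67 to 106 mm above the bench. This point is on its axis, 88 mm above the bench. It moves with the leg; push it from its +x side (stand frame) when folded. On that side 50 mm are free beside it. Keep hand and wrist clear of the 0.6 m tall orange slats behind the stand on its left.
- side_stand: Fixed: grey bracket on an aluminium rail on a plywood board. Origin: on the leg's pivot axis at bench height, z up. Folded leg points to -y, leg out to about -x. In this frame the lock hole is at (0, -60, 74) mm; coil spring (top 86 mm) runs from a post at (67, 34) mm over the pivot to the leg. A 32 mm wide ear carries the hole, a bolt at (82, -60) mm on it is 81 high. The pin's parking socket, 34 mm square and 80 high, is at (80, -100) mm.
- lock_hole (a point): Axis of the upright 11 mm lock hole, at the flat top of the bracket's steel ear, 74 mm above the bench. Round it a dark threaded bush, 26 mm across, stands 2 to 7 mm proud: the fitter sets it, it is not measured; the collar seats on it. Ear 8 mm thick, 2 mm gap, leg lug 12 mm with an 11 mm hole, wide hole below. On the stop the lug hole is 1.8 mm off; the pin's taper draws it back with 2 to 10 N.
- lock_pin: Loose steel lock pin, 0.11 kg, upright. Origin: centre of the collar's underside, z up along the pin. Collar 24 mm across, 4 high; knurled round grip 18 mm across from 8 to 40 mm above the origin. Below: 10 mm shank to -24 mm, then a nose tapering to 3.6 mm at -36 mm. It starts parked in the socket, collar 80 mm above the bench; draw it straight up 37 mm to clear. Home when the collar sits on the bush.
- nut_tin: flat round dark tin, 68 mm across, 42 high, bystander
- oil_bottle: small black oil bottle, 98 mm high, bystander
There are look-alikes about, which are no part of the job. There is more than one size of the lock_pin; the one meant has the size given above.

How it is judged:
On the way, in this order (a step that is already met when the one before it is completed fails the run):
1. the leg has snapped out onto its stop and nothing pushes it (within 0.04 rad) (value of joint stand_leg above 1.26 rad and not (contact force between the fingers and stand_leg above 0.5 N)), for 0.2 s.
2. the pin is pressed home on the bush with a firm push (over 15 N between pin and stand, for 0.2 s) (value of joint stand_leg above 1.21 rad and z of lock_pin in the frame of lock_hole between 0 and 0.0085 m and horizontal distance between lock_pin and lock_hole below 0.003 m and angle between lock_pin's own z axis and vertical below 0.08 rad and contact force between lock_pin and side_stand above 15 N), for 0.2 s.
At the end, for the whole second after the job is handed in: The leg is out within 0.09 rad of its stop; the lock pin is upright (within 0.08 rad) in the lock hole, within 3 mm of its axis, pressed home on the bush (collar 0 to 8.5 mm above the ear's top), at rest and let go; the other things are where they were (value of joint stand_leg above 1.21 rad and z of lock_pin in the frame of lock_hole between 0 and 0.0085 m and horizontal distance between lock_pin and lock_hole below 0.003 m and angle between lock_pin's own z axis and vertical below 0.08 rad and linear speed of lock_pin below 0.02 m/s); the robot touches nothing.
It fails at once if the robot pushes on the stand, its leg included, with more than 40 N (contact force between any of the fingers, the arm and side_stand above 40 N).
It fails at once if the pin is pressed on the stand or its leg with more than 40 N (contact force between lock_pin and side_stand above 40 N).
It fails at once if a bystander is moved more than 30 mm (distance of any of nut_tin, oil_bottle from where it was at the start of the episode above 0.03 m).
It also fails if it takes over 54 s, if anything falls off the work surface, if the arm or the gripper's body presses on something with over 40 N, if the wrist force passes 120 N, or if a joint passes its speed limit or range.

## Working session

There is one attempt and no reset: what is moved stays moved. The work goes in short steps, Python scripts to look and compute and a tool call to move; the robot and the scene stay as the last step left them, time stands still between calls to the robot, and variables do not carry over. Pictures are saved under pics/ and viewed, about 8 in all and at most 12, crops included, and the job is handed in when it is done.

Besides the shell and the picture viewer there is one more tool, called as a command line: name --argument value ..., lists and objects as JSON in quotes. move_arm: Moves the arm, as the interface text tells. Its arguments: {"type":"object","properties":{"deltas":{"type":"array","items":{"type":"array"}},"grip_force":{"type":"number"}},"required":["deltas"]}

```bash
mkdir -p pics
cat > h.py <<'E'
import numpy as np, cv2
from workcell import status, read_camera, camera_info, order
def cast(name,uv,z):
    c=camera_info(name);K,R,t=map(np.array,(c["K"],c["R"],c["t"]))
    d=R.T@np.linalg.inv(K)@np.array([uv[0],uv[1],1.]);o=-R.T@t
    return o+d*(z-o[2])/d[2]
def pts(name,dep):
    c=camera_info(name);K,R,t=map(np.array,(c["K"],c["R"],c["t"]))
    v,u=np.indices(dep.shape);p=np.stack([(u-K[0,2])/K[0,0]*dep,(v-K[1,2])/K[1,1]*dep,dep],-1)
    return (p-t)@R
def proj(name,X):
    c=camera_info(name);K,R,t=map(np.array,(c["K"],c["R"],c["t"]))
    p=K@(R@np.array(X)+t);return p[:2]/p[2]
E
python3 - <<'E'
from h import *
for n in("scene","top"):
    p,d=read_camera(n);np.savez(f"{n}0.npz",p=p,d=d);cv2.imwrite(f"pics/{n}0.png",p[...,::-1])
    c=camera_info(n);R=np.array(c["R"]);print(n,-R.T@c["t"],c["K"][0][0],R[2],(d>0).mean())
print(status.read_state())
E
```

```text
scene [-0.14690469 -0.07745364  0.70319224] 508.4677331177168 [ 0.62385032 -0.35018527 -0.69869955] 0.995875850340136
top [ 0.31199653 -0.39995061  0.92633743] 462.887911390882 [ 0.12845972  0.00998746 -0.99166443] 0.9960246598639456
{'time': 0.1, 'q': array([-1.26389371e+00,  2.64705061e-01,  1.60524819e+00, -6.46856113e-05,
        1.27370533e+00, -3.69109728e-02]), 'joint_vel': array([-0.00052108, -0.00140648, -0.00222137,  0.00162336, -0.00023621,
       -0.00060611]), 'joint_torque': array([-2.88935580e-04, -5.16707468e+01, -3.68589878e+01,  2.84924596e-05,
        6.30832030e-03, -2.07248678e-05]), 'tool_pos': array([ 0.22729814, -0.63486981,  0.23006236]), 'tcp_rot': array([-3.09327287e+00, -5.37085689e-01,  5.32648828e-04]), 'wrist_force': array([-0.05320459,  0.15877131,  0.04757242]), 'torque': array([-0.01835205,  0.02376582, -0.0413919 ]), 'width': 1.0005950750827446}
```

View pics/scene0.png

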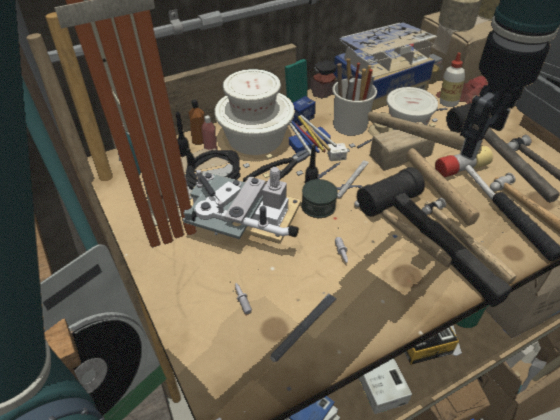

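View pics/top0.png

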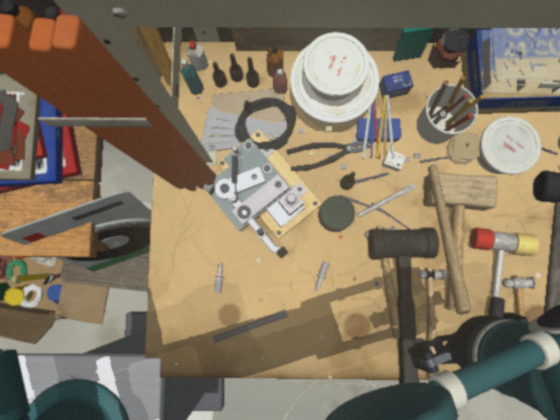

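The scene view shows the stand at about (240,205), slats on its left at (130,120), and two pins lying at (243,298) and (341,250). In the top view the stand is at (265,190), with an upright pin in a socket near (293,201). I'll enlarge the stand in both views.

Run:
```python
from h import *
a=np.load("scene0.npz")["p"][150:260,170:320];b=np.load("top0.npz")["p"][125:265,190:340]
f=lambda im,s:cv2.resize(im,None,fx=s,fy=s,interpolation=cv2.INTER_CUBIC)
cv2.imwrite("pics/cs.png",f(a,5)[...,::-1]);cv2.imwrite("pics/ct.png",f(b,4)[...,::-1])
```

```text
(no output)
```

View pics/cs.png

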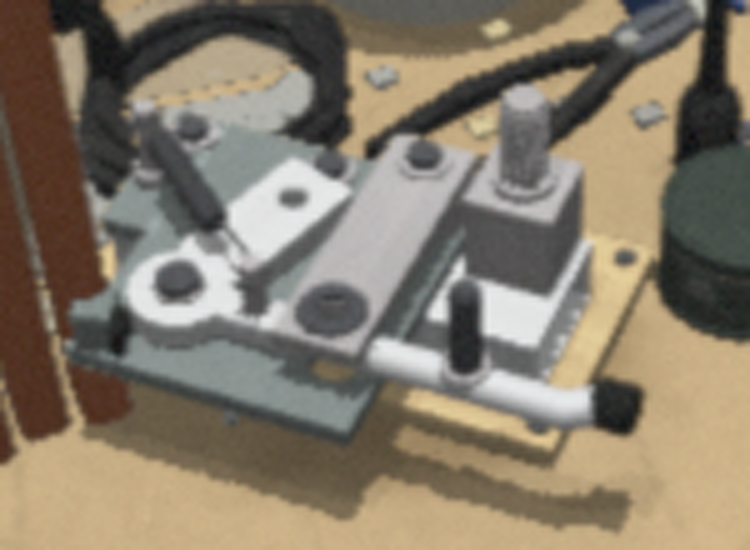

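View pics/ct.png

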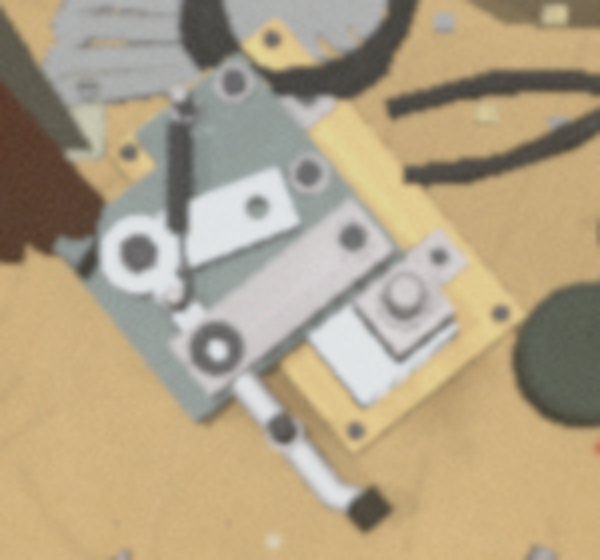

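The crops show: pivot at top (224,188), hole and bush at top (244,212) / scene (236,211), tang at top (261,232) / scene (263,208), and the parked pin at top (291,198) / scene (275,169).
Candidates for the pin:
- Upright pin in the square socket at top (291,198).
- Lying pins at top (219,277) and (322,274).

The parked one fits because it is upright in the socket on the ear's far side, with the round knurled grip and collar. I'll check its size when triangulating.

```bash
cat >> h.py <<'E'
def tri(us,ut):
    A=[];B=[]
    for n,uv in(("scene",us),("top",ut)):
        c=camera_info(n);K,R,t=map(np.array,(c["K"],c["R"],c["t"]));o=-R.T@t
        d=R.T@np.linalg.inv(K)@np.array([*uv,1.]);d/=np.linalg.norm(d);P=np.eye(3)-np.outer(d,d);A.append(P);B.append(P@o)
    X=np.linalg.solve(sum(A),sum(B));return X,max(np.linalg.norm(p@X-b) for p,b in zip(A,B))
S=lambda x,y:((x+.5)/5-.5+170,(y+.5)/5-.5+150)
T=lambda x,y:((x+.5)/4-.5+190,(y+.5)/4-.5+125)
E
python3 - <<'E'
from h import *
np.set_printoptions(precision=4,suppress=True)
for n,s,t,z in(("pintop",S(524,93),T(405,287),.12),("bush",S(332,303),T(216,349),.078),("tangtop",S(464,287),T(285,427),.106),("pivot",S(180,272),T(137,251),.085),("bolt",S(423,150),T(352,236),.081)):
    print(n,*tri(s,t),cast("scene",s,z),cast("top",t,z))
d=np.load("top0.npz")["d"];X=pts("top",d)
for n,t in(("pin",T(405,290)),("bush",T(216,335)),("ear",T(280,295)),("sock",T(375,320)),("bench",T(150,480)),("tang",T(285,428))):
    u,v=map(round,t);print(n,X[v-1:v+2,u-1:u+2].reshape(-1,3).mean(0))
# slats lowest/closest
for n in("top","scene"):
    f=np.load(n+"0.npz");h=cv2.cvtColor(f["p"],cv2.COLOR_RGB2HSV);X=pts(n,f["d"])
    m=(h[...,0]<12)&(h[...,1]>130)&(X[...,2]>.03)&(X[...,2]<.7)&(X[...,1]>-.5)&(X[...,0]<.65)
    p=X[m];print(n,len(p),p.min(0),p.max(0));
    for a in np.arange(.05,.65,.1):
        q=p[(p[:,2]>a)&(p[:,2]<a+.1)]
        if len(q): print(round(a,2),np.percentile(q,[1,99],axis=0).round(3).tolist())
for s in([243,298],[341,250]):
    pass
E
```

```text
pintop [ 0.4473 -0.4089  0.1208] 9.787152649210588e-05 [ 0.4481 -0.4095  0.12  ] [ 0.4475 -0.4089  0.12  ]
bush [ 0.4252 -0.3216  0.078 ] 0.000567571137593636 [ 0.4256 -0.3211  0.078 ] [ 0.4249 -0.3221  0.078 ]
tangtop [ 0.3875 -0.3546  0.1027] 0.0014649834450313909 [ 0.3855 -0.3519  0.106 ] [ 0.3864 -0.356   0.106 ]
pivot [ 0.472  -0.2835  0.071 ] 9.196485994746686e-05 [ 0.4582 -0.279   0.085 ] [ 0.4694 -0.2853  0.085 ]
bolt [ 0.4782 -0.3843  0.0804] 0.0003083285041336378 [ 0.4778 -0.3837  0.081 ] [ 0.4779 -0.3846  0.081 ]
pin [ 0.4465 -0.4091  0.1195]
bush [ 0.4328 -0.3222  0.0736]
ear [ 0.4519 -0.3518  0.0733]
sock [ 0.4388 -0.3948  0.0747]
bench [ 0.3682 -0.2828 -0.0007]
tang [ 0.3854 -0.3562  0.1049]
top 11615 [ 0.3767 -0.258   0.03  ] [0.6413 0.1648 0.5995]
0.05 [[0.481, -0.212, 0.072], [0.602, 0.111, 0.137]]
0.15 [[0.478, -0.256, 0.153], [0.492, -0.172, 0.249]]
0.25 [[0.479, -0.254, 0.252], [0.498, -0.167, 0.349]]
0.35 [[0.479, -0.251, 0.351], [0.501, -0.159, 0.45]]
0.45 [[0.48, -0.247, 0.451], [0.501, -0.154, 0.549]]
0.55 [[0.48, -0.243, 0.551], [0.509, -0.163, 0.598]]
scene 10285 [ 0.4731 -0.2548  0.0301] [ 0.4989 -0.1514  0.457 ]
0.05 [[0.475, -0.253, 0.051], [0.486, -0.17, 0.149]]
0.15 [[0.475, -0.251, 0.151], [0.488, -0.165, 0.249]]
0.25 [[0.475, -0.248, 0.251], [0.49, -0.159, 0.349]]
0.35 [[0.476, -0.245, 0.351], [0.49, -0.155, 0.426]]
0.45 [[0.481, -0.167, 0.453], [0.486, -0.152, 0.457]]
```

Stand frame found: +x points along world angle -49.8°, pivot at (.471,-.283), hole at (.425,-.322), pin at (.447,-.409) with its grip top at z = .121. That height matches a 40 mm grip on the 80 mm socket. I'll bring the closed fingers to the tang's +x side.

move_arm --deltas '[[[0, 0, 0.1], [0.5, 0.5, 0], 1], [[0, 0, 0.22], [1, 1, 0], 1]]' --grip_force 40

```text
time: 0.35
tool_pos: [0.3161, -0.5462, 0.2304]
tcp_rot: [-2.954, -1.065, -0.0]
wrist_force: [0.8, -0.6, 0.3]
width: 0.606
```

move_arm --deltas '[[[0, 0, 0], [0.4, 0.5, -0.2], 1], [[0, 0, 0], [0.8, 1, -0.5], 1], [[0, 0, 0], [0.8, 1, -0.5], 1]]'

```text
time: 0.72
tool_pos: [0.3965, -0.4428, 0.1784]
tcp_rot: [-2.95, -1.064, 0.002]
wrist_force: [-0.4, -0.6, 0.5]
width: 0.002
```

Run:
```python
from h import *
np.set_printoptions(precision=4,suppress=True)
s=status.read_state();print(s["time"],s["tool_pos"],s["tcp_rot"],s["wrist_force"],s["width"])
ex=np.array([.6455,-.764]);ey=np.array([.764,.6455]);pv=np.array([.471,-.2829])
for d,th in[(.032,0),(.024,0)]+[(.021,a) for a in(.1,.2,.3,.4,.5,.6,.7,.8,.9,1.,1.1)]:
    r=-np.sin(th)*ex-np.cos(th)*ey;t=-np.cos(th)*ex+np.sin(th)*ey
    print(d,th,(pv+.11*r-d*t).round(4),((pv+.11*r-d*t)-[.4077,-.3783])*10, -th/(np.pi/2))
```

```text
0.725 [ 0.3965 -0.4428  0.1784] [-2.9503 -1.0639  0.0018] [-0.4003 -0.6311  0.523 ] 0.0015679361181255478
0.032 0 [ 0.4076 -0.3784] [-0.0008 -0.0005] 0.0
0.024 0 [ 0.4025 -0.3722] [-0.0525  0.0606] 0.0
0.021 0.1 [ 0.3922 -0.3625] [-0.1552  0.1582] -0.06366197723675814
0.021 0.2 [ 0.3846 -0.3542] [-0.2307  0.2409] -0.12732395447351627
0.021 0.3 [ 0.3779 -0.3452] [-0.2976  0.3307] -0.1909859317102744
0.021 0.4 [ 0.3722 -0.3356] [-0.3552  0.4267] -0.25464790894703254
0.021 0.5 [ 0.3674 -0.3255] [-0.4029  0.528 ] -0.3183098861837907
0.021 0.6 [ 0.3637 -0.3149] [-0.4402  0.6335] -0.3819718634205488
0.021 0.7 [ 0.361  -0.3041] [-0.4669  0.7423] -0.44563384065730693
0.021 0.8 [ 0.3594 -0.293 ] [-0.4825  0.8531] -0.5092958178940651
0.021 0.9 [ 0.359  -0.2818] [-0.487  0.965] -0.5729577951308232
0.021 1.0 [ 0.3597 -0.2706] [-0.4803  1.0768] -0.6366197723675814
0.021 1.1 [ 0.3614 -0.2596] [-0.4625  1.1873] -0.7002817496043395
```

move_arm --deltas '[[[0, 0, 0], [0.1, 0.57, 0], 1], [[0, 0, 0], [0.1, 0.57, 0], 1], [[0, 0, 0], [0.1, 0.57, -0.4], 1], [[0, 0, 0], [0.1, 0.57, -0.4], 1]]'

```text
time: 1.23
tool_pos: [0.4036, -0.3893, 0.1385]
tcp_rot: [-2.953, -1.057, 0.005]
wrist_force: [-0.3, 1.4, 0.3]
width: 0.001
```

move_arm --deltas '[[[0, 0, 0], [0.04, 0.1, 0], 1], [[0, 0, 0], [0.04, 0.1, -0.3], 1], [[0, 0, 0], [0.04, 0.1, -0.58], 1], [[0, 0, 0], [0.04, 0.1, -0.58], 1], [[0, 0, 0], [0.04, 0.1, -0.58], 1]]'

```text
time: 1.85
tool_pos: [0.4109, -0.3812, 0.0852]
tcp_rot: [2.955, 1.059, 0.002]
wrist_force: [-0.4, 0.7, 1.5]
width: -0.002
```

Run:
```python
from h import *
p,d=read_camera("scene");cv2.imwrite("pics/s1.png",cv2.resize(p[100:260,150:330],None,fx=4,fy=3.7)[...,::-1])
print(status.read_state()["tool_pos"],status.read_state()["wrist_force"])
```

```text
[ 0.41113029 -0.38138313  0.08546942] [0.15374427 0.01782    0.3992995 ]
```

View pics/s1.png

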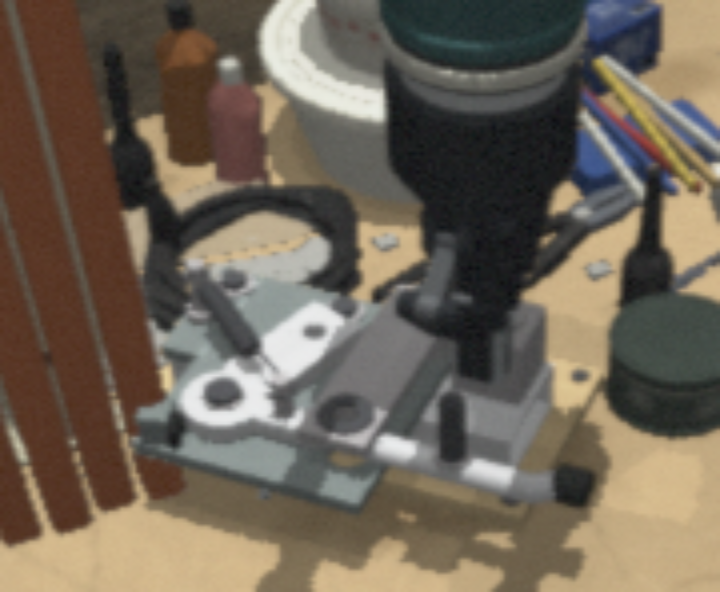

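The picture shows the closed fingers at about (470,370), standing clear on the +x side of the tang at (452,425), well away from the slats. Now I push along the arc, turning with the leg.

move_arm --deltas '[[[0, 0, 0], [-0.04, 0.04, -0.04], 1], [[0, 0, 0], [-0.085, 0.09, -0.04], 1], [[0, 0, -0.03], [-0.135, 0.14, -0.04], 1], [[0, 0, -0.06], [-0.19, 0.19, -0.04], 1], [[0, 0, -0.13], [-0.265, 0.27, -0.04], 1], [[0, 0, -0.19], [-0.33, 0.36, -0.04], 1], [[0, 0, -0.25], [-0.39, 0.46, -0.04], 1], [[0, 0, -0.32], [-0.435, 0.56, -0.04], 1], [[0, 0, -0.38], [-0.475, 0.665, -0.04], 1], [[0, 0, -0.45], [-0.5, 0.77, -0.04], 1], [[0, 0, -0.51], [-0.515, 0.88, -0.04], 1]]'

```text
time: 3.28
tool_pos: [0.3588, -0.2927, 0.08]
tcp_rot: [3.134, -0.182, 0.003]
wrist_force: [1.5, -1.9, -0.2]
width: -0.0
```

move_arm --deltas '[[[0, 0, -0.06], [0, 0.11, 0], 1], [[0, 0, -0.12], [0.01, 0.22, 0], 1], [[0, 0, -0.19], [0.03, 0.34, 0], 1], [[0, 0, -0.19], [0.03, 0.34, 0], 1], [[0, 0, -0.19], [0.0, 0.1, 0], 1], [[0, 0, -0.19], [0.0, 0.0, 0.0], 1], [[0, 0, -0.19], [0.0, 0.0, 0.5], 1], [[0, 0, -0.19], [0.0, 0.0, 1.0], -1]]'

```text
time: 4.28
tool_pos: [0.3576, -0.2919, 0.1796]
tcp_rot: [-3.074, 0.641, 0.003]
wrist_force: [1.4, -0.0, 0.0]
width: 0.198
```

Run:
```python
from h import *
for n in("scene","top"):
    p,d=read_camera(n);np.savez(f"{n}2.npz",p=p,d=d)
cv2.imwrite("pics/s2.png",np.vstack([cv2.resize(np.load("scene2.npz")["p"][130:260,170:320],(600,300)),cv2.resize(np.load("top2.npz")["p"][125:265,190:340],(600,300))])[...,::-1])
print(status.read_state())
```

```text
{'time': 4.375, 'q': array([-7.38299616e-01, -1.10198578e-01,  2.09159964e+00,  1.64932105e-04,
        1.14865683e+00,  1.24308211e+00]), 'joint_vel': array([ 0.00112277,  0.03643074,  0.07304815, -0.00176907, -0.05497812,
        0.00116729]), 'joint_torque': array([ 8.43990664e-02, -2.88011742e+01, -3.34128785e+01, -6.35964898e-05,
        7.65322968e-01,  1.33028792e-02]), 'tool_pos': array([ 0.36166196, -0.29536688,  0.18572727]), 'tcp_rot': array([ 3.06995287, -0.63935142,  0.01569707]), 'wrist_force': array([ 0.09668315,  0.24828681, -0.28443363]), 'torque': array([-0.0184506 , -0.04819538, -0.00682332]), 'width': 0.37502420343236503}
```

View pics/s2.png

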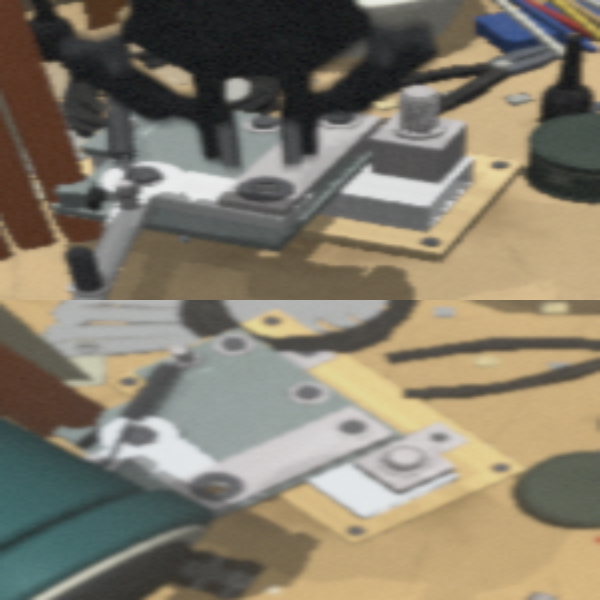

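The leg is out on its stop (dark tang at scene crop (83,265)), and the parked pin has not moved. Next I move over the pin with the jaws half open and the jaw axis along the stand's x.

move_arm --deltas '[[[0, 0, 0.11], [0.2, -0.3, 0], 0], [[0, 0, 0.22], [0.4, -0.5, 0], 0], [[0, 0, 0.33], [0.6, -0.7, 0], 0], [[0, 0, 0.44], [0.8, -0.9, 0], 0], [[0, 0, 0.55], [0.85, -1, 0], 0], [[0, 0, 0.66], [0.85, -1, 0], 0], [[0, 0, 0.7], [0.85, -1, 0], 0], [[0, 0, 0.7], [0.85, -1, 0], 0]]'

```text
time: 5.38
tool_pos: [0.443, -0.392, 0.1784]
tcp_rot: [-2.956, -1.059, 0.001]
wrist_force: [0.6, 0.4, 0.1]
width: 0.496
```

move_arm --deltas '[[[0, 0, 0], [0.04, -0.17, 0], 0], [[0, 0, 0], [0.04, -0.17, -0.3], 0], [[0, 0, 0], [0.04, -0.17, -0.4], 0], [[0, 0, 0], [0.04, -0.17, -0.4], 0]]'

```text
time: 5.88
tool_pos: [0.4468, -0.4089, 0.1381]
tcp_rot: [-2.955, -1.059, 0.002]
wrist_force: [-0.3, 0.2, 0.5]
width: 0.5
```

Run:
```python
from h import *
for n in("scene","top"):
    p,d=read_camera(n);np.savez(f"{n}3.npz",p=p,d=d)
cv2.imwrite("pics/s3.png",cv2.resize(np.load("scene3.npz")["p"][130:230,220:330],None,fx=6,fy=6)[...,::-1])
s=status.read_state();print(s["tool_pos"],s["tcp_rot"],s["wrist_force"])
```

```text
[ 0.44775408 -0.40958278  0.13985972] [2.95675854e+00 1.05958839e+00 5.34543306e-04] [ 1.27392772  0.01885108 -0.23916365]
```

View pics/s3.png

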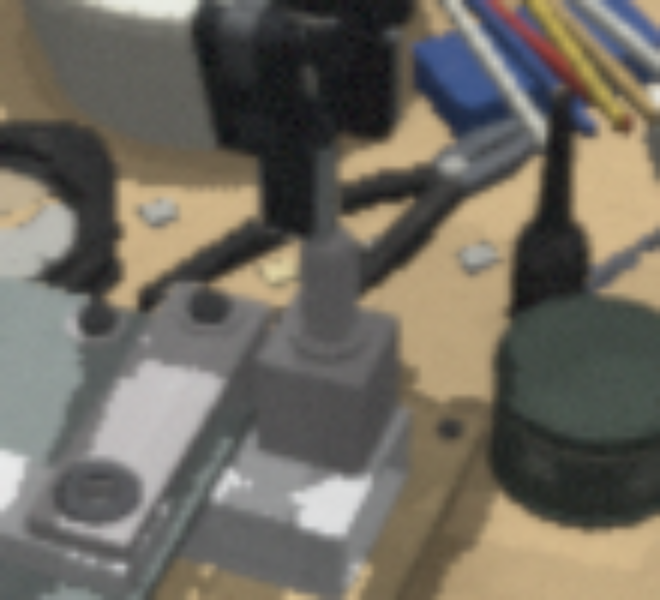

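The picture shows the jaws straddling the pin's grip at (330,270), one finger on each side. I descend and close gently.

move_arm --deltas '[[[0, 0, 0], [0, 0, -0.2], 0], [[0, 0, 0], [0, 0, -0.35], 0], [[0, 0, 0], [0, 0, -0.5], 0], [[0, 0, 0], [0, 0, -0.5], 0], [[0, 0, 0], [0, 0, -0.5], 0.3], [[0, 0, 0], [0, 0, -0.5], 0.5], [[0, 0, 0], [0, 0, -0.5], 0.7], [[0, 0, 0], [0, 0, -0.5], 0.7]]' --grip_force 20

```text
time: 6.98
tool_pos: [0.4469, -0.4084, 0.0901]
tcp_rot: [-2.956, -1.059, 0.001]
wrist_force: [-3.2, 3.8, 4.7]
width: 0.204
```

move_arm --deltas '[[[0, 0, 0], [-0.006, 0.008, 0], 1], [[0, 0, 0], [-0.006, 0.008, 0], 1], [[0, 0, 0], [-0.006, 0.008, 0], 1]]' --grip_force 60

```text
time: 7.35
tool_pos: [0.4469, -0.4084, 0.0902]
tcp_rot: [2.957, 1.06, 0.0]
wrist_force: [-2.1, 2.7, 6.6]
width: 0.196
```

Firm hold. I draw the pin up slowly.

move_arm --deltas '[[[0, 0, 0], [0, 0, 0.04], 1], [[0, 0, 0], [0, 0, 0.1], 1], [[0, 0, 0], [0, 0, 0.18], 1], [[0, 0, 0], [0, 0, 0.27], 1], [[0, 0, 0], [0, 0, 0.36], 1], [[0, 0, 0], [0, 0, 0.45], 1], [[0, 0, 0], [0, 0, 0.45], 1], [[0, 0, 0], [0, 0, 0.45], 1]]'

```text
time: 8.35
tool_pos: [0.4467, -0.4082, 0.1342]
tcp_rot: [-2.957, -1.06, 0.0]
wrist_force: [-0.0, -0.3, -1.2]
width: 0.189
```

Run:
```python
from h import *
for n in("scene","top"):
    p,d=read_camera(n);np.savez(f"{n}4.npz",p=p,d=d)
cv2.imwrite("pics/s4.png",cv2.resize(np.load("scene4.npz")["p"][130:230,200:310],None,fx=6,fy=6)[...,::-1])
s=status.read_state();print(s["tool_pos"],s["tcp_rot"],s["wrist_force"],s["width"])
```

```text
[ 0.44649485 -0.40799657  0.1337405 ] [-2.95649756e+00 -1.05980800e+00  6.75167331e-04] [-0.14787206 -0.55470965 -0.58889344] 0.19565864696679947
```

View pics/s4.png

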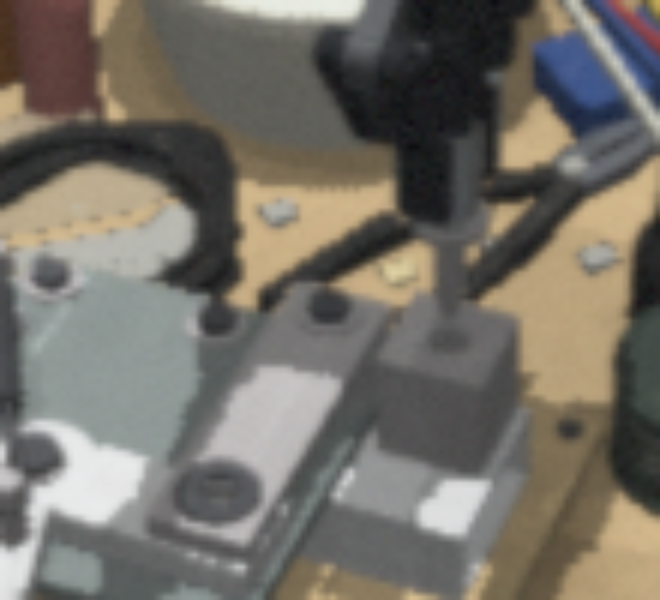

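The pin hangs upright in the jaws at crop (450,280), nose just clear of the socket mouth at (450,335). I raise it a little and carry it to the hole.

move_arm --deltas '[[[0, 0, 0], [0, 0, 0.12], 1], [[0, 0, 0], [-0.05, 0.2, 0.15], 1], [[0, 0, 0], [-0.1, 0.42, 0.15], 1], [[0, 0, 0], [-0.16, 0.65, 0.15], 1], [[0, 0, 0], [-0.215, 0.87, 0.15], 1], [[0, 0, 0], [-0.215, 0.87, 0.15], 1], [[0, 0, 0], [-0.215, 0.87, 0.15], 1]]'

```text
time: 9.32
tool_pos: [0.4256, -0.3214, 0.1497]
tcp_rot: [2.956, 1.06, 0.001]
wrist_force: [-0.1, -0.1, -1.4]
width: 0.189
```

Run:
```python
from h import *
for n in("scene","top"):
    p,d=read_camera(n);np.savez(f"{n}5.npz",p=p,d=d)
cv2.imwrite("pics/s5.png",cv2.resize(np.load("scene5.npz")["p"][140:240,170:280],None,fx=6,fy=6)[...,::-1])
s=status.read_state();print(s["tool_pos"],s["tcp_rot"],s["wrist_force"],s["width"])
```

```text
[ 0.42570374 -0.32188774  0.149616  ] [2.95655670e+00 1.05951582e+00 5.79475606e-04] [ 0.21989034 -0.18727922 -0.62500693] 0.18914900406088428
```

View pics/s5.png

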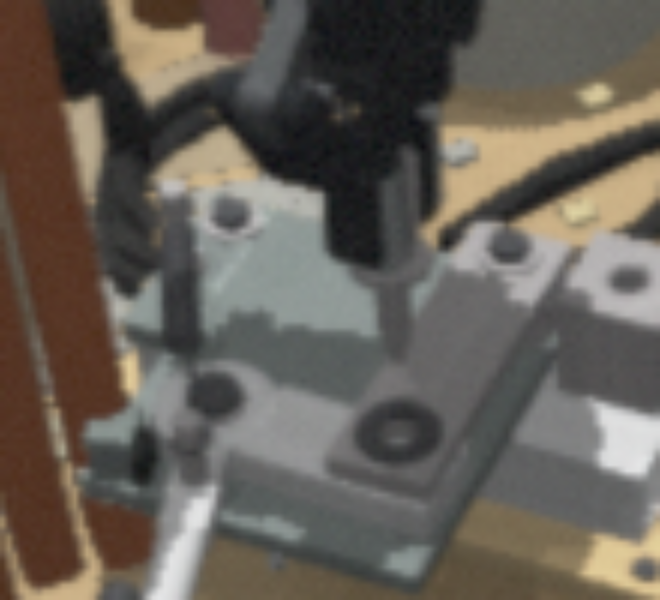

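The pin tip at (395,358) sits straight above the bush hole at (398,430). I lower in stages and watch the force.

move_arm --deltas '[[[0, 0, 0], [0, 0, -0.1], 1], [[0, 0, 0], [0, 0, -0.2], 1], [[0, 0, 0], [0, 0, -0.26], 1], [[0, 0, 0], [0, 0, -0.31], 1], [[0, 0, 0], [0, 0, -0.35], 1], [[0, 0, 0], [0, 0, -0.35], 1]]'

```text
time: 10.18
tool_pos: [0.4252, -0.3211, 0.1139]
tcp_rot: [-2.957, -1.06, 0.0]
wrist_force: [0.8, 0.8, -1.6]
width: 0.187
```

move_arm --deltas '[[[0, 0, 0], [0, 0, -0.03], 1], [[0, 0, 0], [0, 0, -0.06], 1], [[0, 0, 0], [0, 0, -0.08], 1], [[0, 0, 0], [0, 0, -0.08], 1]]'

```text
time: 10.68
tool_pos: [0.4255, -0.3211, 0.1061]
tcp_rot: [-2.957, -1.06, -0.001]
wrist_force: [1.9, 1.2, -1.9]
width: 0.19
```

move_arm --deltas '[[[0, 0, 0], [0, 0, -0.02], 1], [[0, 0, 0], [0, 0, -0.04], 1], [[0, 0, 0], [0, 0, -0.06], 1], [[0, 0, 0], [0, 0, -0.06], 1]]'

```text
time: 11.18
tool_pos: [0.4253, -0.3209, 0.1002]
tcp_rot: [-2.957, -1.06, -0.0]
wrist_force: [0.9, 3.8, 2.2]
width: 0.195
```

move_arm --deltas '[[[0, 0, 0], [0.003, 0.006, -0.02], 1], [[0, 0, 0], [0.003, 0.006, -0.04], 1], [[0, 0, 0], [0.003, 0.006, -0.06], 1], [[0, 0, 0], [0.003, 0.006, -0.06], 1]]'

```text
time: 11.68
tool_pos: [0.4253, -0.3203, 0.0938]
tcp_rot: [-2.957, -1.06, 0.001]
wrist_force: [-0.2, 4.4, 2.5]
width: 0.187
```

move_arm --deltas '[[[0, 0, 0], [0, 0.004, -0.01], 1], [[0, 0, 0], [0, 0.004, -0.02], 1], [[0, 0, 0], [0, 0.004, -0.02], 1]]'

```text
time: 12.05
tool_pos: [0.4254, -0.3203, 0.092]
tcp_rot: [-2.957, -1.06, 0.0]
wrist_force: [-0.9, 4.4, 2.4]
width: 0.194
```

move_arm --deltas '[[[0, 0, 0], [0, 0, -0.01], 1], [[0, 0, 0], [0, 0, -0.02], 1], [[0, 0, 0], [0, 0, -0.02], 1]]'

```text
time: 12.42
tool_pos: [0.4254, -0.3202, 0.09]
tcp_rot: [-2.957, -1.06, 0.0]
wrist_force: [-0.8, 4.8, 2.2]
width: 0.194
```

move_arm --deltas '[[[0, 0, 0], [0, 0, -0.005], 1], [[0, 0, 0], [0, 0, -0.01], 1], [[0, 0, 0], [0, 0, -0.01], 1]]'

```text
time: 12.8
tool_pos: [0.4254, -0.3202, 0.0891]
tcp_rot: [-2.957, -1.06, 0.0]
wrist_force: [-2.3, 4.0, 2.1]
width: 0.19
```

move_arm --deltas '[[[0, 0, 0], [0, 0, -0.005], 1], [[0, 0, 0], [0, 0, -0.01], 1], [[0, 0, 0], [0, 0, -0.01], 1]]'

```text
time: 13.18
tool_pos: [0.4255, -0.3202, 0.0881]
tcp_rot: [-2.957, -1.06, 0.0]
wrist_force: [-1.6, 5.5, 2.0]
width: 0.189
```

move_arm --deltas '[[[0, 0, 0], [0, 0, -0.005], 1], [[0, 0, 0], [0, 0, -0.01], 1], [[0, 0, 0], [0, 0, -0.01], 1]]'

```text
time: 13.55
tool_pos: [0.4255, -0.3202, 0.0871]
tcp_rot: [-2.957, -1.06, 0.0]
wrist_force: [-0.8, 4.3, 1.7]
width: 0.187
```

move_arm --deltas '[[[0, 0, 0], [0, 0, -0.005], 1], [[0, 0, 0], [0, 0, -0.01], 1], [[0, 0, 0], [0, 0, -0.01], 1]]'

```text
time: 13.92
tool_pos: [0.4255, -0.3202, 0.0865]
tcp_rot: [-2.957, -1.06, 0.0]
wrist_force: [-2.1, 6.3, 5.3]
width: 0.192
```

Contact with the bush starts at z = .0865, at a stiffness of about 10 N/mm. I press in small steps.

move_arm --deltas '[[[0, 0, 0], [0, 0, -0.005], 1], [[0, 0, 0], [0, 0, -0.01], 1], [[0, 0, 0], [0, 0, -0.01], 1]]'

```text
time: 14.3
tool_pos: [0.4255, -0.3202, 0.0864]
tcp_rot: [-2.957, -1.06, 0.0]
wrist_force: [-4.8, 6.4, 10.3]
width: 0.19
```

move_arm --deltas '[[[0, 0, 0], [0, 0, -0.01], 1], [[0, 0, 0], [0, 0, -0.018], 1], [[0, 0, 0], [0, 0, -0.018], 1]]'

```text
time: 14.68
tool_pos: [0.4256, -0.3203, 0.0864]
tcp_rot: [-2.957, -1.06, 0.0]
wrist_force: [-7.7, 10.3, 21.5]
width: 0.189
```

move_arm --deltas '[[[0, 0, 0], [0, 0, 0], 1], [[0, 0, 0], [0, 0, 0], 1], [[0, 0, 0], [0, 0, 0], 1], [[0, 0, 0], [0, 0, 0], 1]]'

```text
time: 15.18
tool_pos: [0.4256, -0.3203, 0.0863]
tcp_rot: [-2.957, -1.06, 0.0]
wrist_force: [-7.3, 9.5, 21.8]
width: 0.187
```

Pressed at about 22 N for over 0.5 s. Now I relax, open and rise.

move_arm --deltas '[[[0, 0, 0], [-0.005, 0.007, 0.02], 1], [[0, 0, 0], [-0.01, 0.013, 0.025], 1], [[0, 0, 0], [-0.01, 0.013, 0.025], 0.3], [[0, 0, 0], [-0.01, 0.013, 0.025], 0], [[0, 0, 0], [-0.01, 0.013, 0.025], 0], [[0, 0, 0], [-0.01, 0.013, 0.025], 0], [[0, 0, 0], [-0.01, 0.013, 0.2], 0], [[0, 0, 0], [-0.01, 0.013, 0.5], 0], [[0, 0, 0], [-0.01, 0.013, 0.8], 0], [[0, 0, 0], [-0.3, -0.5, 1], 0], [[0, 0, 0], [-0.5, -1, 1], 0], [[0, 0, 0], [-0.5, -1, 1], 0]]'

```text
time: 16.68
tool_pos: [0.3748, -0.4239, 0.1857]
tcp_rot: [2.956, 1.053, 0.001]
wrist_force: [-0.3, -0.2, -0.2]
width: 0.501
```

Run:
```python
from h import *
for n in("scene","top"):
    p,d=read_camera(n);np.savez(f"{n}6.npz",p=p,d=d)
a=np.load("scene6.npz")["p"][140:240,170:330];b=np.load("top6.npz")["p"][125:265,190:350]
cv2.imwrite("pics/s6.png",np.vstack([cv2.resize(a,(480,300)),cv2.resize(b,(343,300))[:, :343] if 0 else cv2.resize(b,(480,300))])[...,::-1])
s=status.read_state();print(s["time"],s["tool_pos"],s["wrist_force"],s["width"])
```

```text
16.775 [ 0.37547236 -0.42064675  0.18433023] [-0.43043536  0.04068869 -0.47373315] 0.5064651533087495
```

View pics/s6.png

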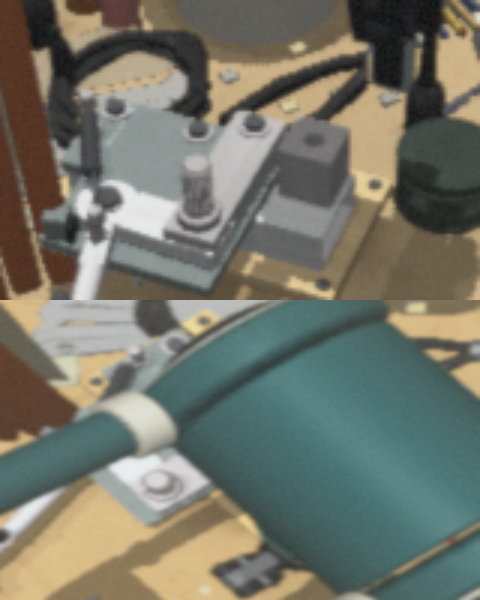

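The pin stands upright with its collar on the bush at (195,215). The leg is out, the socket is empty and the tin has not moved. One height check, then I hand in.

Run:
```python
from h import *
print(tri((170+195.5/3-.3,140+158/3-.3),(190+158.5/3-.3,125+177/300*140-.3)))
s=status.read_state();print(s["wrist_force"],s["joint_vel"].round(3))
print(order.finish_job())
```

```text
(array([ 0.42815218, -0.32310056,  0.11723749]), np.float64(0.0005780320417988306))
[-0.43043536  0.04068869 -0.47373315] [ 0.026 -0.002  0.023  0.004 -0.003 -0.   ]
the job is handed in; nothing more can be done
None
```

The leg is out on its stop and the lock pin is home in the lock hole. I handed the job in at about 16.8 s; no verdict is reported.

- **Leg:** I pushed the tang round its arc until it passed dead centre and the spring snapped the leg out, then backed the fingers off. The later pictures show the leg still out.
- **Pin:** I drew the parked pin from its socket, lowered it by feel through the lock hole and pressed it. The wrist force held at about 22 N downward for over half a second, with about 12 N sideways, then I let go.
- **Force limits:** The highest total force I read was about 25 N, but I only read it at the end of each move.
- **Final checks:** The last picture shows the pin upright with its collar on the bush and the socket empty. The nut tin and oil bottle appear unmoved; I did not measure them. The gripper was clear, with the wrist force near zero.
- **Pin height:** A rough two-view measurement puts the pin's top at z = 0.117 m. That puts the collar about 3 mm above the ear, against a limit of 8.5 mm.
- **Disagreement:** The same measurement puts the pin's top about 3 mm sideways from where I first measured the hole. I take that as error from reading pixels off a coarse crop, because the shank has only 1 mm of play in the hole. I did not measure it again.

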